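# Load and close the digestion pot

### The job

Get the digestion pot ready for its run: swing the clamp lever right open, stand every white sample jar upright on the floor inside the pot, and put the lid on. Find the thread by turning the lid backward (anticlockwise) until it drops into the thread start, then turn it forward until it is fully home, and swing the lever fully shut over it. Do not disturb the bottles and the flask standing by.

Things in the scene. Friction and masses are not known exactly. Their poses are not given: they have to be found in the camera images.
- pot_centre (a point): Centre of the inner floor of the open round steel pot, 12 mm above the bench; z up on the pot's axis, +y towards the lever's hinge. The pot is fixed on a grey disc (190 mm across, 10 mm high). Pot: inner diameter 124 mm, outer 134 mm, rim 43 mm above this point. The frame's yaw says nothing of the thread's angle.
- thread_top (a point): On the pot's axis, level with the top of the thread, 38 mm above pot_centre. The thread: three like ledges round the pot's outside, 151 mm across, flat on top, 120 degrees apart with 30 degree gaps; at each ledge's clockwise end (from above) an 8 degree wide stop stands 4 mm higher. At what angle the gaps lie is hidden and changes from start to start.
- pot_rim (a point): Centre of the pot's mouth, 43 mm above pot_centre. Heights of lid_knob above pot_centre: 106 mm with the lid resting on the thread's ledges (110 mm if by chance on the stops; turned backward it then first falls 4 mm on to the ledges), 96 mm when dropped into the thread start (10 mm lower), 90 mm when screwed fully home.
- lid_knob (a point): Centre of the lid's knob, an upright cylinder 44 mm in diameter and 36 mm tall on the lid's axis (z up). Bell-shaped aluminium lid, 166 mm across, 94 mm tall, 0.4 to 0.6 kg, starts mouth down on the bench; its flat top is 18 mm, its lower edge 76 mm below this point. The knob can be gripped anew at any angle; turning takes under 1 N m.
- lid_lugs (a point): On the lid's axis, level with the underside of its three lugs, 8 mm above the lower edge. The skirt's inner diameter is 158 mm; the lugs, 120 degrees apart, 10 mm wide, 5 mm thick, reach in to 142 mm. Put the lid on within 3 mm of the pot's axis. Backward (anticlockwise from above) by up to 1.8 rad brings the lugs to the gaps; there further backward turning is stopped.
- lid: The lid; origin at the centre of its lower edge, 76 mm below lid_knob. It drops only when let sink (press lightly or let go). From the drop, turning forward (clockwise) by 1.4 to 1.9 rad runs the lugs down 6 mm under the ledges to an end stop: fully home. Forward from the ledges' top it only jams on the stops. By chance it may be put straight into the gaps.
- lever (a joint): Angle of the steel clamp lever beside the pot, which swings level about an upright post: 0 = shut (nose over the lid's edge), 1.7 rad = fully open (end stop). Growing angle turns it clockwise from above. It starts near shut, in the lid's way. It stays where it is left; about 2 N at the handle moves it.
- lever_handle (a point): Centre of the lever's upright black round handle, 18 mm diameter, 45 mm tall, on the lever's tail, 80 mm from the hinge axis, on the side away from the nose; the bar's top is 22 mm below this point.
- lever_nose (a point): End of the lever's nose, 51 mm from the hinge axis, half-way up the bar, which is 18 mm wide and 10 mm thick. The bar's underside is 87 mm above the bench, 3 mm over the top of a lid that is fully home: a lid that is not home blocks it.
- lever_hinge (a point): Point on the lever's upright hinge axis, at the height of the bar, 108 mm from the pot's axis. Fixed.
- jar1_mid (a point): Centre (half-way up) of a small closed white plastic sample jar, upright round, 36 mm diameter, 60 mm tall (top 15 mm 33 mm diameter), 70 g; z up. 2 to 4 such jars are there; an absent one has no value.
- jar2_mid (a point): Centre (half-way up) of a small closed white plastic sample jar, upright round, 36 mm diameter, 60 mm tall (top 15 mm 33 mm diameter), 70 g; z up. 2 to 4 such jars are there; an absent one has no value.
- jar3_mid (a point): Centre (half-way up) of a small closed white plastic sample jar, upright round, 36 mm diameter, 60 mm tall (top 15 mm 33 mm diameter), 70 g; z up. 2 to 4 such jars are there; an absent one has no value.
- jar4_mid (a point): Centre (half-way up) of a small closed white plastic sample jar, upright round, 36 mm diameter, 60 mm tall (top 15 mm 33 mm diameter), 70 g; z up. 2 to 4 such jars are there; an absent one has no value.
- wash_bottle: Bystander: white wash bottle with a red cap and a thin spout, 56 mm diameter, 165 mm tall; origin at the centre of its underside. Leave it.
- flask: Bystander: orange volumetric flask, 64 mm wide, 150 mm tall; origin at the centre of its underside. Leave it.
- amber: Bystander: amber glass bottle, 70 mm diameter, 150 mm tall; origin at the centre of its underside. Leave it.
There are look-alikes about, which are no part of the job. Leave any green or red look-alike of the part that bears jar3_mid alone.

How it is judged:
On the way, in this order (a step that is already met when the one before it is completed fails the run):
1. the clamp lever is swung right open (value of joint lever above 1.3 rad), for 0.1 s.
2. every sample jar stands upright on the floor inside the pot (horizontal distance between each of jar1_mid, jar2_mid, jar3_mid, jar4_mid and pot_centre below 0.048 m and z of jar1_mid in the frame of pot_centre between 0.024 and 0.036 m and angle between each of jar1_mid, jar2_mid, jar3_mid, jar4_mid's own z axis and vertical below 0.15 rad and z of jar2_mid in the frame of pot_centre between 0.024 and 0.036 m and z of jar3_mid in the frame of pot_centre between 0.024 and 0.036 m and z of jar4_mid in the frame of pot_centre between 0.024 and 0.036 m), for 0.2 s.
3. the lid has dropped into the thread start (or is already being screwed down) (horizontal distance between lid_knob and pot_centre below 0.008 m and angle between lid_knob's own z axis and vertical below 0.06 rad and z of lid_knob in the frame of pot_centre between 0.084 and 0.0985 m), for 0.05 s.
4. the lid is screwed fully home while the lever is still open (horizontal distance between lid_knob and pot_centre below 0.008 m and angle between lid_knob's own z axis and vertical below 0.06 rad and z of lid_knob in the frame of pot_centre between 0.084 and 0.0916 m and value of joint lever above 0.8 rad), for 0.2 s.
At the end, for the whole second after the job is handed in: Lever within 0.12 rad of shut; lid fully home (knob centre at most 91.6 mm above pot_centre), level and within 8 mm of the pot's axis, at rest; every jar that is there stands upright (within 0.15 rad) on the floor inside the pot (all of step 2 and horizontal distance between lid_knob and pot_centre below 0.008 m and angle between lid_knob's own z axis and vertical below 0.06 rad and z of lid_knob in the frame of pot_centre between 0.084 and 0.0916 m and value of joint lever below 0.12 rad and linear speed of lid below 0.02 m/s); the robot touches nothing.
It fails at once if the wash bottle beside the work is moved more than 30 mm (distance of wash_bottle from where it was at the start of the episode above 0.03 m).
It fails at once if the orange flask beside the work is moved more than 30 mm (distance of flask from where it was at the start of the episode above 0.03 m).
It fails at once if the amber bottle beside the work is moved more than 30 mm (distance of amber from where it was at the start of the episode above 0.03 m).
Of jar1, jar2, jar3, jar4 only 2 to 4 are there at a start; the rules pass over those that are not, and their reading is None.
At some moment in a run one of lid may be knocked a few centimetres aside while the robot is not near it.
It also fails if it takes over 210 s, if anything falls off the work surface, if the arm or the gripper's body presses on something with over 40 N, if the wrist force passes 120 N, or if a joint passes its speed limit or range.

### The arm

A 6-joint arm with a two-finger parallel gripper is mounted at the origin on the work surface. World frame = base frame: x ahead of the robot, y to its left, z up, the work surface at z = 0. Lengths are in m, angles in rad, forces in N, time in s.
With the tool pointing down it reaches from about 0.275 to 1 m from the base axis. Payload 8.4 kg.
Tool frame: the origin (TCP) lies midway between the tips of the shut fingers; the grasp point (between the pads) lies behind it (manip.grasp_offset is the z of the grasp point in the tool frame, in m); z points along the fingers, x is the direction in which the jaws open and shut, and the axes are right-handed (so a half turn about z gives the same grasp; the last joint's range is limited). The gripper opens to 85 mm and grips with 20 to 120 N. Pads are 22 mm wide; open, the fingers measure 114 mm over their backs; the gripper's body (76 mm by 85 mm) begins 54 mm behind the grasp point. The pads swing forward as they close: fully open they stand 13 mm farther back than shut.
Start: joints at [-1.276, 0.353, 1.633, -0, 1.155, -0.002], TCP at [0.183, -0.598, 0.231] pointing down, gripper open.
Joint ranges: [-2.63, 2.63], [-0.92, 2.1], [0.06, 2.66], [-1.3, 4.44], [0, 2.69], [-3.02, 3.02]. Speed limits (rad/s): [2.22, 2.22, 2.79, 3.14, 3.14, 3.14].

### API

Orientations are given as a rotation vector (axis times angle).
In Python, from station import manip, imaging gives the robot as it stands.
- The arm moves only by the shell command python3 -m inch 'ROWS' [FORCE]. ROWS is text: rows parted by semicolons, each of 5 numbers parted by spaces: the shift along the world's x, y, z in cm, then the turn about the world's z in rad, then the closure in counts, from 0 (fully open) to 255 (shut). A call has 1 to 20 rows; each row is the pose to reach, as a shift and turn from the pose commanded when the call began; what a row does not reach only later rows make up. A row lasts 1/10 s, in which the tool goes at most 50 mm and 8.59 degrees, less where a joint would pass 70% of its speed; a pose out of reach is approached as far as the arm can. A call with a gripper value outside its range is refused whole. The fingers move at their own pace and stop on an object; FORCE is the grip in N (left out, the last holds). Time passes only in rows, so rows that repeat a pose let the fingers close. It gives the time, the measured TCP pose, the force and the opening at its end, in the units of the state.
- manip.state(): the state, without advancing time (a new reading comes with each control period).
- imaging.read_camera(name): name is "scene" or "side" or "wrist"; returns the picture (480x640x3 uint8, red, green, blue); there is no depth.
- imaging.calibration(name): a dict with "intrinsics" (3x3 intrinsics, pixels), "extrinsics" (4x4, takes a point from camera to world coordinates). Camera axes: x right, y up, looking along -z (the intrinsics and any distortion apply to the point x, -y, -z); pixel columns grow to the right and rows downward; lengths in m; the calibration is good to about 2 mm. The wrist camera is an equidistant fisheye: a pixel r from the principal point sees the ray r / f radians off the axis. A picture is of the moment at which its call begins: read the wrist's pose just before it. calibration takes no time and is no camera call; for the wrist camera it gives the pose at the moment of the call.
- manip.close_job(): hands the job in, once; it reports no verdict.
The state is a dict: "time": time; "q": joint angles; "joint_vel": joint speeds; "joint_efforts": joint torques, N m; "tool_pos": TCP position; "eef_rot": TCP orientation; "wrist_force": force on the tool from outside, world axes, zero at the start; "torque": the same for the moment, N m; "width": finger opening in m.
Only numpy, scipy, OpenCV 4.12 (cv2) and the standard library are available. Lean on these libraries where they do the work, as an engineer would, in place of code of your own. Each camera call takes 0.05 s, during which the arm holds its last target. There are 200 camera calls.

## Working session

There is one attempt and no reset: what is moved stays moved. The work goes in short steps, Python scripts to look and compute and a shell command to move; the robot and the scene stay as the last step left them, time stands still between calls to the robot, and variables do not carry over. Pictures are saved under pics/ and viewed, about 12 in all and at most 16, crops included, and the job is handed in when it is done.

```bash
ls; mkdir -p pics; cat > h.py <<'E'
import numpy as np, cv2
from station import manip, imaging
def snap(n,f):
    im=imaging.read_camera(n); cv2.imwrite('pics/'+f,im[:,:,::-1]); return im
def ray(n,u,v,cal=None):
    c=cal or imaging.calibration(n); K=np.array(c['intrinsics']);T=np.array(c['extrinsics'])
    x=(u-K[0,2])/K[0,0]; y=(v-K[1,2])/K[1,1]
    if n=='wrist':
        r=np.hypot(x,y); s=np.sin(r)/r if r>1e-9 else 1; d=np.array([x*s,-y*s,-np.cos(r)])
    else: d=np.array([x,-y,-1.])
    return T[:3,3],T[:3,:3]@d
def onz(n,u,v,z,cal=None):
    o,d=ray(n,u,v,cal); return o+d*(z-o[2])/d[2]
def proj(n,p,cal=None):
    c=cal or imaging.calibration(n); K=np.array(c['intrinsics']);T=np.array(c['extrinsics'])
    q=T[:3,:3].T@(np.array(p)-T[:3,3]); a,b,w=q[0],-q[1],-q[2]
    if n=='wrist':
        r=np.hypot(a,b); t=np.arctan2(r,w); a,b,w=a/r*t,b/r*t,1
    return K[0,0]*a/w+K[0,2],K[1,1]*b/w+K[1,2]
E
python3 - <<'E'
from h import *
for n in('scene','side','wrist'):
    c=imaging.calibration(n); print(n,{k:(np.round(v,3).tolist() if not isinstance(v,str) else v) for k,v in c.items()})
    snap(n,n+'0.png')
print(manip.state(),manip.grasp_offset)
E
```

```text
pics
scene {'intrinsics': [[583.128, 0.0, 316.362], [0.0, 583.128, 235.512], [0.0, 0.0, 1.0]], 'extrinsics': [[0.48, -0.554, 0.68, 1.554], [0.877, 0.297, -0.377, -0.49], [0.006, 0.778, 0.629, 1.005], [0.0, 0.0, 0.0, 1.0]]}
side {'intrinsics': [[501.499, 0.0, 315.614], [0.0, 501.499, 241.755], [0.0, 0.0, 1.0]], 'extrinsics': [[-0.898, 0.296, -0.324, 0.166], [-0.439, -0.602, 0.667, 0.874], [0.003, 0.742, 0.671, 0.928], [0.0, 0.0, 0.0, 1.0]]}
wrist {'intrinsics': [[371.648, 0.0, 318.37], [0.0, 371.648, 234.899], [0.0, 0.0, 1.0]], 'extrinsics': [[0.293, 0.914, 0.28, 0.254], [-0.956, 0.28, 0.085, -0.574], [-0.001, -0.293, 0.956, 0.374], [0.0, 0.0, 0.0, 1.0]]}
{'time': 0.15, 'q': array([-1.27640464e+00,  3.53522661e-01,  1.63393774e+00, -1.02015853e-06,
        1.15520253e+00, -2.37967061e-03]), 'joint_vel': array([-0.00158085, -0.00148384, -0.00136246, -0.00063083, -0.00097535,
       -0.00209977]), 'joint_efforts': array([-3.06174743e-04, -6.05639863e+01, -3.42339385e+01,  4.26946542e-05,
        6.15366851e-03, -1.54504352e-05]), 'tool_pos': array([ 0.18268111, -0.59733805,  0.23072409]), 'eef_rot': array([-2.52493926e+00,  1.86822822e+00,  1.34968480e-03]), 'wrist_force': array([-0.56912992, -0.61202032, -0.61119952]), 'torque': array([ 0.01684521, -0.03515709, -0.05313933]), 'width': 0.0855612896755575} -0.0187
```

View pics/scene0.png

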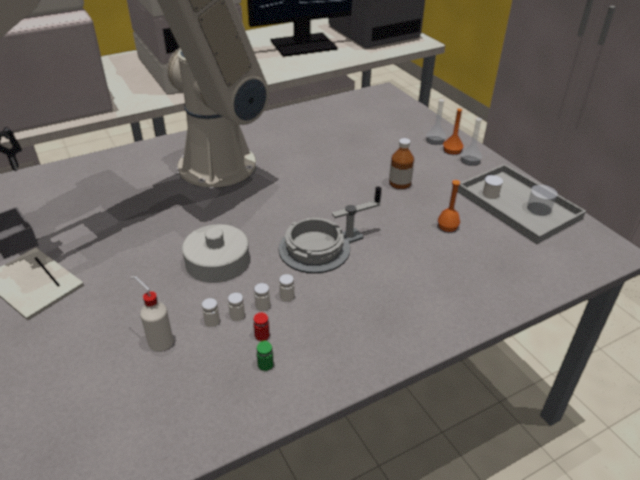

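View pics/side0.png

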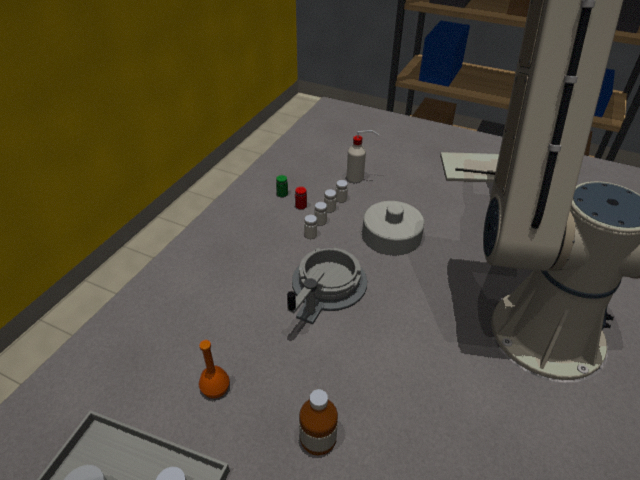

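The scene view shows four white jars at about (210,311), (236,305), (262,295) and (287,287). The red (262,327) and green (265,356) look-alikes are beside them, and the tray's white cup at (493,185) is no jar. I'll confirm in one enlarged crop and measure.

```bash
python3 - <<'E'
from h import *
s=cv2.imread('pics/scene0.png')
cv2.imwrite('pics/c1.png',cv2.resize(s[180:350,170:400],None,fx=3.4,fy=3.4,interpolation=cv2.INTER_CUBIC))
for n,(x0,x1,y0,y1) in {'scene':(195,305,268,330),'side':(300,352,175,242)}.items():
    im=cv2.imread(f'pics/{n}0.png')[y0:y1,x0:x1]; g=im.min(2)
    for th in (150,175):
        k,l,st,c=cv2.connectedComponentsWithStats((g>th).astype('uint8'))
        print(n,th,[(st[i].tolist()[:5],np.round(c[i]+[x0,y0],1).tolist(),onz(n,*(c[i]+[x0,y0]),.06).round(3)[:2].tolist()) for i in range(1,k) if st[i,4]>20])
E
```

```text
scene 150 [([84, 6, 15, 10, 116], [285.8, 278.4], [0.638, -0.065]), ([59, 15, 15, 10, 121], [261.1, 287.4], [0.639, -0.129]), ([33, 24, 15, 11, 129], [235.0, 297.1], [0.639, -0.194]), ([6, 30, 16, 11, 136], [208.9, 302.8], [0.628, -0.253])]
scene 175 [([85, 7, 13, 8, 82], [286.0, 278.5], [0.639, -0.064]), ([60, 16, 13, 9, 91], [261.1, 287.7], [0.639, -0.129]), ([34, 25, 13, 10, 98], [235.0, 297.2], [0.64, -0.194]), ([8, 31, 13, 9, 97], [209.0, 303.0], [0.629, -0.253])]
side 150 [([37, 6, 10, 5, 38], [341.7, 182.9], [0.631, -0.257]), ([25, 15, 10, 6, 43], [329.9, 192.3], [0.643, -0.199]), ([16, 28, 10, 5, 45], [320.4, 205.0], [0.641, -0.133]), ([5, 40, 11, 7, 55], [310.3, 218.1], [0.641, -0.069])]
side 175 []
```

View pics/c1.png

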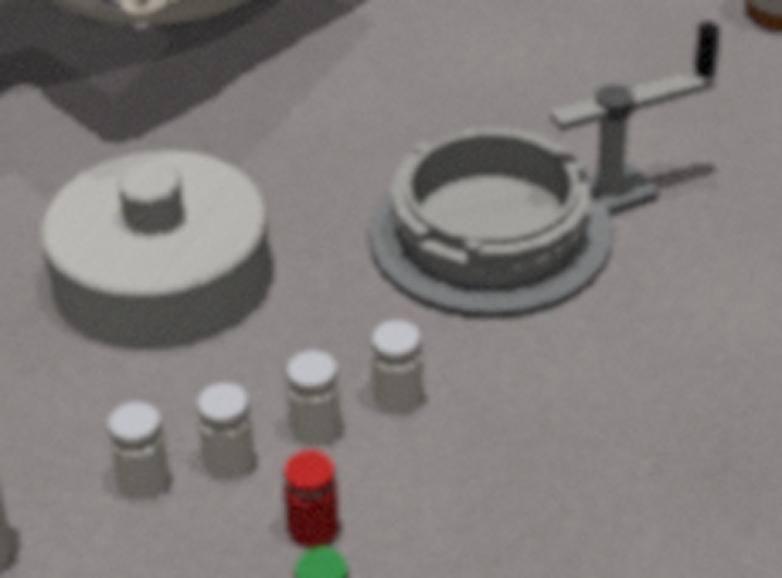

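Four white jars are confirmed in a row. The lid is at crop (152,230), the pot at (490,210), the hinge at (615,97) and the handle top at (708,28).

```bash
python3 - <<'E'
from h import *
f=lambda x,y:(170+x/3.4,180+y/3.4)
print('knobtop',onz('scene',*f(152,182),.094),onz('side',395,208,.094))
print('potrim',onz('scene',*f(490,188),.055),onz('side',330,270,.055))
print('hinge',onz('scene',*f(615,97),.1),onz('side',311,283,.1))
print('handle top',onz('scene',*f(708,28),.1415),onz('side',291.5,294,.1415))
print('nose',onz('scene',*f(557,118),.094))
print('red',onz('scene',*f(311,465),.06),'green',onz('scene',*f(321,562),.06))
print('flask',onz('scene',449,225,.0),'wash',onz('scene',158,345,0),'amber',onz('scene',401,185,0))
E
```

```text
knobtop [ 0.44140694 -0.16349518  0.094     ] [ 0.43782052 -0.1706657   0.094     ]
potrim [0.52225432 0.07451535 0.055     ] [0.51161585 0.08269686 0.055     ]
hinge [0.5185994  0.18588254 0.1       ] [0.51501303 0.17977565 0.1       ]
handle top [0.5231598  0.26481772 0.1415    ] [0.52020468 0.26082356 0.1415    ]
nose [0.51396638 0.13713662 0.094     ]
red [ 0.72326874 -0.16621935  0.06      ] green [ 0.79992963 -0.19439723  0.06      ]
flask [0.60126842 0.46315364 0.        ] wash [ 0.63921536 -0.38297837  0.        ] amber [0.3725693  0.46000694 0.        ]
```

```bash
python3 -m inch '0 0 8 0 0;33.7 62.8 12 1.276 0;33.7 62.8 12 1.276 0;33.7 62.8 12 1.276 0;33.7 62.8 12 1.276 0;33.7 62.8 12 1.276 0;33.7 62.8 12 1.276 0;33.7 62.8 12 1.276 0;33.7 62.8 12 1.276 0;33.7 62.8 12 1.276 0;33.7 62.8 12 1.276 0;33.7 62.8 12 1.276 0;33.7 62.8 12 1.276 0;33.7 62.8 12 1.276 0;33.7 62.8 12 1.276 0;33.7 62.8 12 1.276 0;33.7 62.8 12 1.276 0;33.7 62.8 12 1.276 0;33.7 62.8 12 1.276 0' 40
cat > w.py <<'E'
import sys,json
from h import *
n=sys.argv[1]
c=imaging.calibration('wrist'); s=manip.state(); snap('wrist',f'w{n}.png')
json.dump({k:np.array(c[k]).tolist() for k in('intrinsics','extrinsics')},open(f'w{n}.json','w'))
print(s['tool_pos'].round(4),s['eef_rot'].round(3),s['time'])
E
python3 w.py 1
```

```text
time: 2.05
tool_pos: [0.5191, 0.029, 0.351]
eef_rot: [3.141, 0.001, -0.001]
wrist_force: [0.4, -0.0, -0.1]
width: 0.0854
[0.5191 0.029  0.351 ] [ 3.141e+00  1.000e-03 -1.000e-03] 2.05
```

View pics/w1.png

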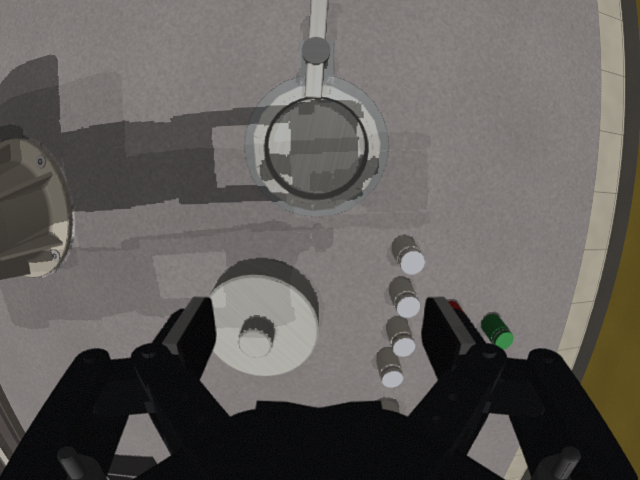

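The wrist view shows the pot at (316,147), the hinge at (316,50), the lid knob at (257,343) and the jar tops at (412,262), (406,307), (403,347) and (391,380).

```bash
python3 - <<'E'
from h import *
import json
c=json.load(open('w1.json'));o=lambda u,v,z:onz('wrist',u,v,z,c).round(4)[:2]
im=cv2.imread('pics/w1.png'); g=im.min(2)
k,l,st,ce=cv2.connectedComponentsWithStats((g[225:420,375:430]>165).astype('uint8'))
for i in range(1,k):
    if st[i,4]>30: print('jar',(ce[i]+[375,225]).round(1),st[i,2:],o(*(ce[i]+[375,225]),.06))
print('x405',o(390,402,.06),o(390,402,.16))
print('knob',o(256,343,.094),'hinge',o(316,50,.1),'lever up',o(319,3,.097))
# pot: points on dark ring radially
gg=cv2.cvtColor(im,cv2.COLOR_BGR2GRAY).astype(float)
pts=[]
for a in np.arange(0,360,10):
    r=np.arange(42,62,.5); x=316+r*np.cos(np.radians(a)); y=147+r*np.sin(np.radians(a))
    p=cv2.remap(gg.astype('f4'),x.astype('f4')[None],y.astype('f4')[None],1)[0]; i=p.argmin()
    if p[i]<70: pts.append((x[i],y[i]))
P=np.array([o(*p,.055) for p in pts])
A=np.c_[2*P,np.ones(len(P))]; s=np.linalg.lstsq(A,(P**2).sum(1),rcond=None)[0]
print(len(P),'dark ring at z=.055',s[:2],np.sqrt(s[2]+s[0]**2+s[1]**2),'res',np.std(np.hypot(*(P-s[:2]).T)))
for L,(cx,cy) in {'disc':(317,146)}.items():
    print(o(245,146,.01),o(389,146,.01),o(317,76,.01),o(317,216,.01))
cv2.imwrite('pics/c2.png',cv2.resize(im[0:220,230:410],None,fx=3,fy=2.7,interpolation=cv2.INTER_CUBIC)[:600])
E
```

```text
jar [412.3 262.4] [ 24  22 399] [ 0.6385 -0.0647]
jar [408.2 306.9] [ 23  20 341] [ 0.6391 -0.1292]
jar [403.8 347. ] [ 21  17 281] [ 0.6399 -0.1947]
jar [392.1 379.1] [ 20  15 236] [ 0.6288 -0.2535]
x405 [ 0.6305 -0.3014] [ 0.6048 -0.2078]
knob [ 0.4378 -0.1637] hinge [0.5156 0.1851] lever up [0.5187 0.2397]
36 dark ring at z=.055 [0.51542237 0.0780389 ] 0.05907151959231104 res 0.0006366946025047275
[0.4219 0.0783] [0.6104 0.0784] [0.5162 0.1685] [ 0.5163 -0.0168]
```

View pics/c2.png

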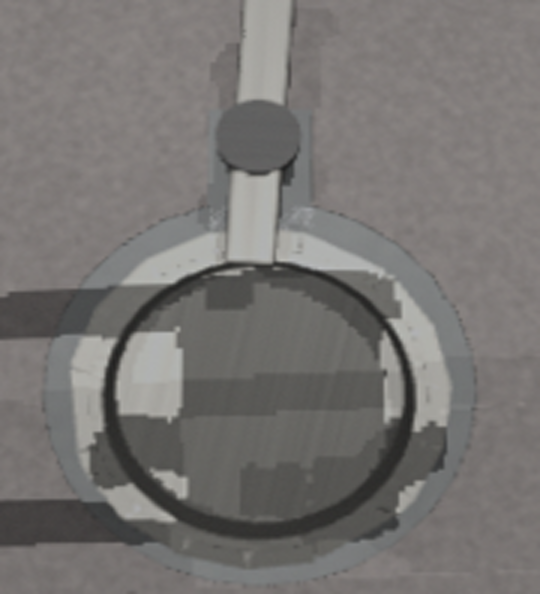

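```bash
python3 -m inch '0.1 10 -6 0 60;0.1 23.5 -10 0 60;0.1 23.5 -15 0 60;0.1 23.5 -15 0 60;0.1 23.5 -18 0 60;0.1 23.5 -21 0 60;0.1 23.5 -24.7 0 60;0.1 23.5 -24.7 0 60;0.1 23.5 -24.7 0 60;0.1 23.5 -24.7 0 255;0.1 23.5 -24.7 0 255;0.1 23.5 -24.7 0 255;0.1 23.5 -24.7 0 255;0.1 23.5 -24.7 0 255;0.1 23.5 -24.7 0 255;0.1 23.5 -24.7 0 255' 40
```

```text
time: 3.7
tool_pos: [0.5219, 0.2653, 0.1064]
eef_rot: [-3.141, -0.003, -0.004]
wrist_force: [-0.7, -2.1, 9.1]
width: 0.0167
```

```bash
python3 -m inch '0 0 0.3 0 255;0.9 -0.05 0.3 0 255;1.91 -.34 0.3 0 255;3.38 -.97 0.3 0 255;4.7 -1.87 0.3 0 255;5.81 -3.01 0.3 0 255;6.67 -4.36 .3 0 255;7.25 -5.84 .3 0 255;7.52 -7.42 .3 0 255;7.54 -8.22 .3 0 255;7.51 -8.7 .3 0 255;7.51 -8.7 .3 0 255;7.51 -8.7 .3 0 255'
```

```text
time: 5.0
tool_pos: [0.5958, 0.1783, 0.1071]
eef_rot: [3.141, 0.003, -0.0]
wrist_force: [2.7, 2.1, -8.6]
width: 0.0168
```

```bash
python3 -m inch '0 0 0 0 80;0 0 0 0 80;0 0 0 0 80;0 0 5 0 80;0 0 10 0 80;2 -10 8 0 80;4.35 -24.3 5 0 80;4.35 -24.3 5 0 80;4.35 -24.3 2 0 80;4.35 -24.3 2 0 80;4.35 -24.3 2 0 80' 30; python3 w.py 2; python3 - <<'E'
from h import *
import json
c=json.load(open('w2.json'))
print([np.round(proj('wrist',(*p,.06),c)) for p in((.6388,-.0655),(.639,-.131))])
E
```

```text
time: 6.1
tool_pos: [0.6386, -0.0687, 0.1253]
eef_rot: [3.141, -0.001, -0.004]
wrist_force: [-0.0, 0.6, -0.2]
width: 0.0584
[ 0.6386 -0.0687  0.1253] [ 3.141e+00 -1.000e-03 -4.000e-03] 6.1
[array([320., 249.]), array([320., 342.])]
```

View pics/w2.png

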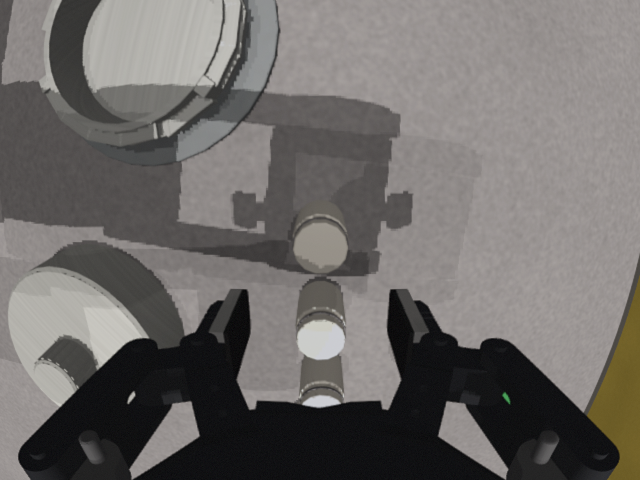

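```bash
python3 -m inch '0 .15 -5 0 80;0 .15 -9.7 0 80;0 .15 -9.7 0 80;0 .15 -9.7 0 80;0 .15 -9.7 0 255;0 .15 -9.7 0 255;0 .15 -9.7 0 255;0 .15 -9.7 0 255;0 .15 -9.7 0 255;0 .15 -5 0 255;0 .15 0 0 255;-12.25 17.6 0 0 255;-12.25 17.6 0 0 255;-12.25 17.6 0 0 255;-12.25 17.6 0 0 255;-12.25 17.6 0 0 255;-12.25 17.6 0 0 255;-12.25 17.6 -3 0 255;-12.25 17.6 -3 0 255;-12.25 17.6 -3 0 255'; python3 w.py 3
```

```text
time: 8.15
tool_pos: [0.5175, 0.1105, 0.0978]
eef_rot: [3.141, 0.002, -0.0]
wrist_force: [-0.1, 0.5, -0.3]
width: 0.0346
[0.5175 0.1105 0.0978] [ 3.141e+00  2.000e-03 -0.000e+00] 8.15
```

View pics/w3.png

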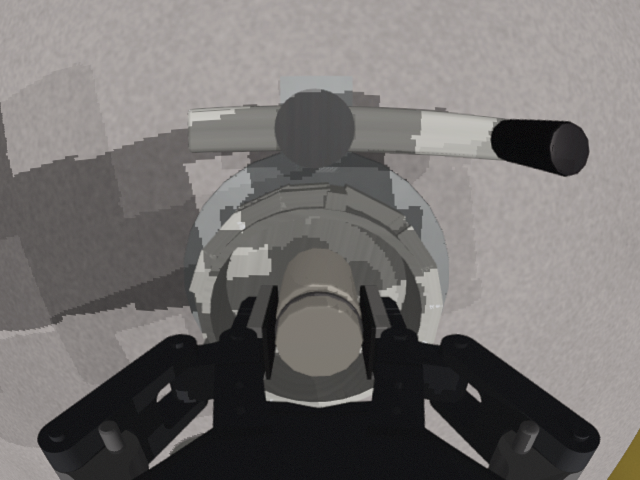

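```bash
python3 -m inch '-.1 0 -2 0 255;-.1 0 -4 0 255;-.1 0 -5 0 255;-.1 0 -5.4 0 255;-.1 0 -5.4 0 255;-.1 0 -5.4 0 255'
```

```text
time: 8.8
tool_pos: [0.5167, 0.1113, 0.0446]
eef_rot: [-3.141, -0.002, -0.002]
wrist_force: [-2.2, 0.1, 5.3]
width: 0.0344
```

```bash
python3 -m inch '0 0 0 0 122;0 0 0 0 122;0 0 4 0 122;0 0 9 0 80;12.25 -23.9 9 0 80;12.25 -23.9 9 0 80;12.25 -23.9 9 0 80;12.25 -23.9 9 0 80;12.25 -23.9 9 0 80;12.25 -23.9 9 0 80;12.25 -23.9 4 0 80;12.25 -23.9 1 0 80;12.25 -23.9 -1.3 0 80;12.25 -23.9 -1.3 0 80;12.25 -23.9 -1.3 0 80;12.25 -23.9 -1.3 0 255;12.25 -23.9 -1.3 0 255;12.25 -23.9 -1.3 0 255;12.25 -23.9 -1.3 0 255;12.25 -23.9 -1.3 0 255' && python3 -m inch '0 0 5 0 255;0 0 10 0 255;-12.25 17.2 10 0 255;-12.25 17.2 10 0 255;-12.25 17.2 10 0 255;-12.25 17.2 10 0 255;-12.25 17.2 10 0 255;-12.25 17.2 10 0 255;-12.25 17.2 5 0 255;-12.25 17.2 3 0 255;-12.25 17.2 1.8 0 255;-12.25 17.2 1.3 0 255;-12.25 17.2 1.3 0 255;-12.25 17.2 1.3 0 255'; python3 w.py 4
```

```text
time: 10.8
tool_pos: [0.6397, -0.1278, 0.0323]
eef_rot: [3.141, 0.003, 0.005]
wrist_force: [-0.6, 1.4, 7.6]
width: 0.0347
time: 12.2
tool_pos: [0.5173, 0.0438, 0.0441]
eef_rot: [-3.142, -0.002, -0.003]
wrist_force: [-0.4, 0.2, -0.4]
width: 0.0342
[0.5173 0.0438 0.0441] [-3.142e+00 -2.000e-03 -3.000e-03] 12.2
```

View pics/w4.png

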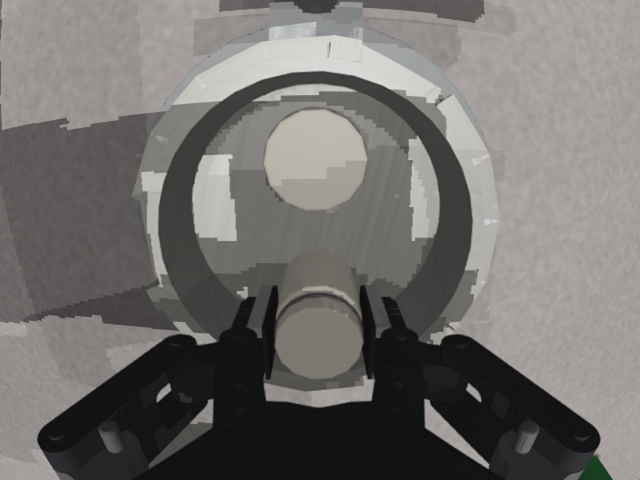

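```bash
python3 -m inch '0 0 -.1 0 255;0 0 -.1 0 122;0 0 -.1 0 122;0 0 4 0 122;0 0 9 0 80;12.3 -23.8 9 0 80;12.3 -23.8 9 0 80;12.3 -23.8 9 0 80;12.3 -23.8 9 0 80;12.3 -23.8 9 0 80;12.3 -23.8 9 0 80;12.3 -23.8 4 0 80;12.3 -23.8 1 0 80;12.3 -23.8 -1.3 0 80;12.3 -23.8 -1.3 0 80;12.3 -23.8 -1.3 0 255;12.3 -23.8 -1.3 0 255;12.3 -23.8 -1.3 0 255;12.3 -23.8 -1.3 0 255;12.3 -23.8 -1.3 0 255' && python3 -m inch '0 0 5 0 255;0 0 10 0 255;-8.9 27.1 10 1.571 255;-8.9 27.1 10 1.571 255;-8.9 27.1 10 1.571 255;-8.9 27.1 10 1.571 255;-8.9 27.1 10 1.571 255;-8.9 27.1 10 1.571 255;-8.9 27.1 10 1.571 255;-8.9 27.1 10 1.571 255;-8.9 27.1 10 1.571 255;-8.9 27.1 10 1.571 255;-8.9 27.1 10 1.571 255;-8.9 27.1 10 1.571 255;-8.9 27.1 8 1.571 255;-8.9 27.1 8 1.571 255'; python3 w.py 5
```

```text
time: 14.25
tool_pos: [0.6399, -0.1938, 0.0318]
eef_rot: [3.141, 0.003, 0.003]
wrist_force: [-0.8, 0.3, 7.9]
width: 0.0348
time: 15.85
tool_pos: [0.5485, 0.0771, 0.1088]
eef_rot: [-2.22, -2.22, 0.004]
wrist_force: [-1.8, -0.1, -1.2]
width: 0.0342
[0.5485 0.0771 0.1088] [-2.22  -2.22   0.004] 15.85
```

View pics/w5.png

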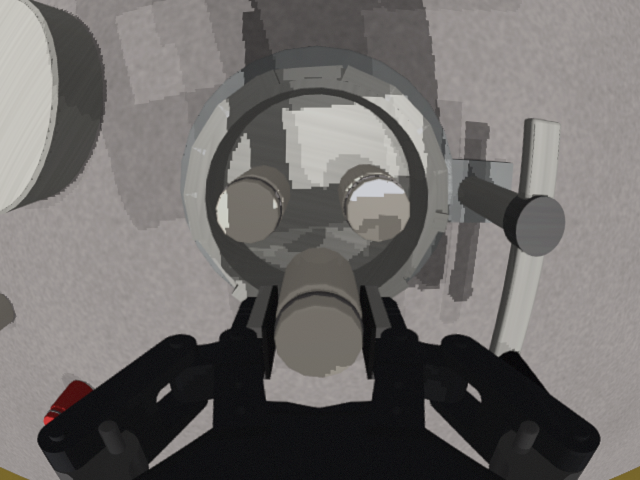

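```bash
python3 -m inch '0 0 -3 0 255;0 0 -5 0 255;0 0 -6.2 0 255;0 0 -6.8 0 255;0 0 -6.8 0 255;0 0 -6.8 0 255'
```

```text
time: 16.5
tool_pos: [0.5505, 0.0774, 0.043]
eef_rot: [2.219, 2.223, 0.001]
wrist_force: [-0.4, -0.9, -0.4]
width: 0.0342
```

```bash
python3 - <<'E'
from h import *
def tri(a,b):
    o1,d1=ray('scene',*a);o2,d2=ray('side',*b)
    t=np.linalg.lstsq(np.c_[d1,-d2],o2-o1,rcond=None)[0]; p,q=o1+d1*t[0],o2+d2*t[1]
    return ((p+q)/2).round(3),np.linalg.norm(p-q).round(4)
print('spout',tri((135,277),(379,133)),'cap',tri((151,297),(357,139)))
E
python3 -m inch '0 0 -.1 0 255;0 0 -.1 0 122;0 0 -.1 0 122;0 0 4 0 122;0 0 9 0 80;0 0 9 0 80'
```

```text
spout (array([ 0.579, -0.392,  0.166]), np.float64(0.0129)) cap (array([ 0.637, -0.374,  0.144]), np.float64(0.0024))
time: 17.1
tool_pos: [0.5538, 0.0779, 0.1383]
eef_rot: [2.215, 2.22, 0.012]
wrist_force: [0.7, 0.5, 0.7]
width: 0.0584
```

```bash
python3 -m inch '7.85 -33.05 0 -1.571 80;7.85 -33.05 0 -1.571 80;7.85 -33.05 0 -1.571 80;7.85 -33.05 0 -1.571 80;7.85 -33.05 0 -1.571 80;7.85 -33.05 0 -1.571 80;7.85 -33.05 0 -1.571 80;7.85 -33.05 0 -1.571 80;7.85 -33.05 0 -1.571 80;7.85 -33.05 0 -1.571 80;7.85 -33.05 0 -1.571 80;7.85 -33.05 0 -1.571 80;7.85 -33.05 -5 -1.571 80;7.85 -33.05 -8 -1.571 80;7.85 -33.05 -10.2 -1.571 80;7.85 -33.05 -10.2 -1.571 80;7.85 -33.05 -10.2 -1.571 80' && python3 -m inch '0 0 0 0 255;0 0 0 0 255;0 0 0 0 255;0 0 0 0 255;0 0 0 0 255'
```

```text
time: 18.8
tool_pos: [0.6284, -0.2532, 0.0304]
eef_rot: [-3.141, -0.005, 0.001]
wrist_force: [-0.0, -1.4, 0.6]
width: 0.0587
time: 19.3
tool_pos: [0.6295, -0.2536, 0.0322]
eef_rot: [3.141, 0.004, 0.004]
wrist_force: [-0.3, 0.1, 6.4]
width: 0.0344
```

```bash
python3 -m inch '0 0 5 0 255;0 0 10 0 255;-14.7 33.05 10 1.571 255;-14.7 33.05 10 1.571 255;-14.7 33.05 10 1.571 255;-14.7 33.05 10 1.571 255;-14.7 33.05 10 1.571 255;-14.7 33.05 10 1.571 255;-14.7 33.05 10 1.571 255;-14.7 33.05 10 1.571 255;-14.7 33.05 10 1.571 255;-14.7 33.05 10 1.571 255;-14.7 33.05 10 1.571 255;-14.7 33.05 10 1.571 255;-14.7 33.05 10 1.571 255;-14.7 33.05 5 1.571 255;-14.7 33.05 3 1.571 255;-14.7 33.05 1.8 1.571 255;-14.7 33.05 1.2 1.571 255;-14.7 33.05 1.2 1.571 255'
```

```text
time: 21.3
tool_pos: [0.4821, 0.0773, 0.0428]
eef_rot: [2.22, 2.222, 0.001]
wrist_force: [0.6, -0.6, -0.4]
width: 0.0346
```

```bash
python3 -m inch '0 0 -.1 0 255;0 0 -.1 0 122;0 0 -.1 0 122;0 0 4 0 122;0 0 9 0 80;0 0 14 0 0;8 -10 22 0 0;8 -10 30 0 0;8 -10 30 0 0;8 -10 30 0 0;8 -10 30 0 0;8 -10 30 0 0'; python3 w.py 6
```

```text
time: 22.5
tool_pos: [0.5624, -0.0233, 0.3438]
eef_rot: [2.219, 2.221, 0.003]
wrist_force: [-1.1, 0.7, -0.4]
width: 0.0854
[ 0.5624 -0.0233  0.3438] [2.219 2.221 0.003] 22.5
```

View pics/w6.png

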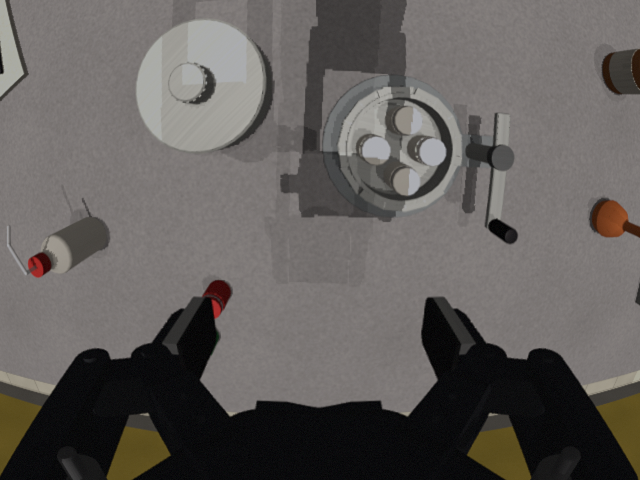

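All four jars stand in the pot, and the lever is open. The lid knob is at (187,82). Next I refine the lid and pot positions.

```bash
cat > m.py <<'E'
import sys,json
from h import *
n,kx,ky=sys.argv[1],*map(float,sys.argv[2:4])
c=json.load(open(f'w{n}.json'));o=lambda u,v,z:onz('wrist',u,v,z,c)[:2]
im=cv2.imread(f'pics/w{n}.png')
def fit(P):
    P=np.array(P)
    for _ in range(4):
        s=np.linalg.lstsq(np.c_[2*P,np.ones(len(P))],(P**2).sum(1),rcond=None)[0]; r=np.sqrt(s[2]+s[0]**2+s[1]**2)
        e=np.abs(np.hypot(*(P-s[:2]).T)-r); P=P[e<max(.0015,2*e.std())]
    return s[:2].round(4),r.round(4),len(P),e.std().round(4)
g=cv2.GaussianBlur(cv2.cvtColor(im,cv2.COLOR_BGR2GRAY),(0,0),.8).astype('f4')
def edge(c0,z,r0,r1,sign):
    pts=[]
    for a in np.radians(np.arange(0,360,6)):
        R=np.arange(r0,r1,.0004); q=np.array([proj('wrist',(c0[0]+r*np.cos(a),c0[1]+r*np.sin(a),z),c) for r in R],'f4')
        if (q<1).any() or (q[:,0]>638).any() or (q[:,1]>478).any(): continue
        p=cv2.remap(g,q[:,0][None],q[:,1][None],1)[0]; d=sign*np.gradient(p); i=d.argmax()
        if d[i]>2: pts.append(c0+R[i]*np.array([np.cos(a),np.sin(a)]))
    return pts
k=o(kx,ky,.094); print('knob seen',k.round(4),'lid top edge',fit(edge(k,.076,.074,.092,-1)), 'knob top',fit(edge(k,.094,.016,.028,-1)))
p=np.array([.516,.077]); print('pot inner rim',fit(edge(p,.055,.057,.066,1)),'disc',fit(edge(p,.010,.088,.102,1)))
E
python3 m.py 6 187 82; python3 m.py 1 256 343
```

```text
knob seen [ 0.4358 -0.1638] lid top edge (array([ 0.4373, -0.1585]), np.float64(0.0784), 41, np.float64(0.0004)) knob top (array([ 0.4354, -0.1633]), np.float64(0.0208), 48, np.float64(0.0004))
pot inner rim (array([0.5145, 0.077 ]), np.float64(0.0618), 47, np.float64(0.0002)) disc (array([0.5169, 0.0772]), np.float64(0.0973), 11, np.float64(0.0003))
knob seen [ 0.4378 -0.1637] lid top edge (array([ 0.4392, -0.152 ]), np.float64(0.0781), 25, np.float64(0.0005)) knob top (array([ 0.4361, -0.1625]), np.float64(0.0202), 33, np.float64(0.0004))
pot inner rim (array([0.515 , 0.0768]), np.float64(0.0618), 60, np.float64(0.0002)) disc (array([0.5128, 0.0823]), np.float64(0.094), 6, np.float64(0.0005))
```

```bash
python3 -m inch '-12.6 -14 -10 -1.571 0;-12.6 -14 -10 -1.571 0;-12.6 -14 -10 -1.571 0;-12.6 -14 -10 -1.571 0;-12.6 -14 -10 -1.571 0;-12.6 -14 -10 -1.571 0;-12.6 -14 -10 -1.571 0;-12.6 -14 -10 -1.571 0;-12.6 -14 -10 -1.571 0;-12.6 -14 -10 -1.571 0;-12.6 -14 -10 -1.571 0;-12.6 -14 -15 -1.571 0;-12.6 -14 -18 -1.571 0;-12.6 -14 -18 -1.571 0;-12.6 -14 -18 -1.571 0' 60; python3 w.py 7; python3 - <<'E'
from h import *
print(manip.state()['q'].round(2))
import json
c=json.load(open('w7.json'));print(proj('wrist',(.436,-.163,.094),c))
E
```

```text
time: 24.05
tool_pos: [0.4343, -0.1617, 0.1616]
eef_rot: [-3.14, -0.004, 0.005]
wrist_force: [-0.1, -0.6, 0.8]
width: 0.0854
[ 0.4343 -0.1617  0.1616] [-3.14  -0.004  0.005] 24.05
[-0.36  0.19  2.03  0.    0.92 -0.36]
(np.float64(322.43584722925175), np.float64(255.12987757753402))
```

View pics/w7.png

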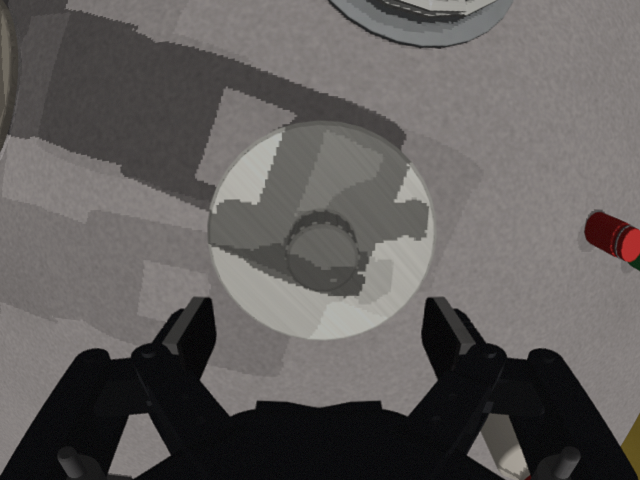

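```bash
python3 -m inch '.05 -.07 -5 0 0;.05 -.07 -8 0 0;.05 -.07 -9.7 0 0;.05 -.07 -9.7 0 0;.05 -.07 -9.7 0 0;.05 -.07 -9.7 0 255;.05 -.07 -9.7 0 255;.05 -.07 -9.7 0 255;.05 -.07 -9.7 0 255;.05 -.07 -9.7 0 255' 60 && python3 -m inch '0 0 .5 0 255;0 0 2 0 255;0 0 5 0 255;0 0 10 0 255;0 0 10 0 255;0 0 10 0 255'; python3 - <<'E'
from h import *
s=manip.state();print(s['tool_pos'],s['torque'])
E
```

```text
time: 25.1
tool_pos: [0.4364, -0.1636, 0.0665]
eef_rot: [3.141, 0.003, 0.002]
wrist_force: [-3.2, 1.5, 12.9]
width: 0.0427
time: 25.7
tool_pos: [0.4361, -0.1635, 0.166]
eef_rot: [3.141, 0.003, 0.003]
wrist_force: [0.5, -0.4, -5.6]
width: 0.0421
[ 0.43607296 -0.16345647  0.16599456] [0.04455799 0.00104825 0.01505919]
```

```bash
python3 -m inch '2 6 0 0 255;4 12 0 0 255;6 18 0 0 255;7.9 24.05 0 0 255;7.9 24.05 0 0 255;7.9 24.05 0 0 255;7.9 24.05 0 0 255;7.9 24.05 0 0 255;7.9 24.05 -1 0 255;7.9 24.05 -2 0 255;7.9 24.05 -2 0 255'; python3 w.py 8
```

```text
time: 26.8
tool_pos: [0.5134, 0.076, 0.1433]
eef_rot: [3.141, 0.001, -0.005]
wrist_force: [-0.7, 0.6, -5.0]
width: 0.0423
[0.5134 0.076  0.1433] [ 3.141e+00  1.000e-03 -5.000e-03] 26.8
```

```bash
python3 - <<'E'
from h import *
for i,n in enumerate(('scene','side')): snap(n,n+'8.png')
a=cv2.imread('pics/scene8.png')[140:300,230:420]; b=cv2.imread('pics/side8.png')[200:360,230:420]
cv2.imwrite('pics/c8.png',cv2.resize(np.hstack([a,b]),None,fx=2.1,fy=3*.7,interpolation=cv2.INTER_CUBIC))
E
```

```text
(no output)
```

View pics/c8.png

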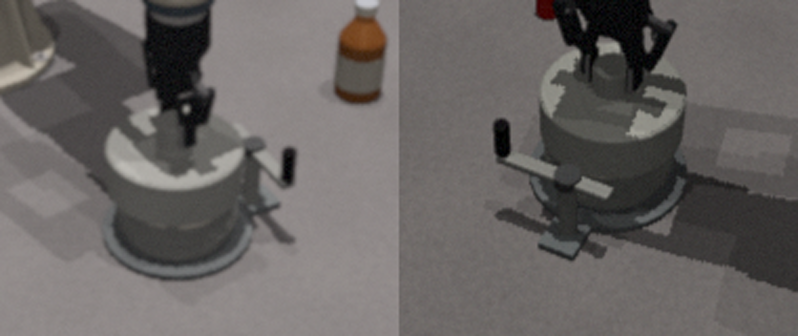

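The lid hangs level over the pot, clear of the open lever. Lowering now.

```bash
python3 -m inch '0 0 -1 0 255;0 0 -2 0 255;0 0 -2.7 0 255;0 0 -3.2 0 255;0 0 -3.2 0 255;0 0 -3.4 0 255;0 0 -3.6 0 255;0 0 -3.8 0 255;0 0 -3.8 0 255;0 0 -3.8 0 255'
```

```text
time: 27.95
tool_pos: [0.5152, 0.0772, 0.1087]
eef_rot: [-3.141, -0.003, -0.002]
wrist_force: [-5.6, 1.1, 9.7]
width: 0.0426
```

```bash
cat > s.py <<'E'
from h import *
s=manip.state();print(s['tool_pos'].round(4),'tz',s['torque'].round(2),'F',s['wrist_force'].round(1),'q6',s['q'][5].round(2))
E
python3 -m inch '0 0 0 .1 255;0 0 0 .2 255;0 0 0 .3 255;0 0 0 .4 255;0 0 0 .5 255;0 0 0 .5 255'; python3 s.py
```

```text
time: 28.55
tool_pos: [0.5165, 0.0774, 0.1087]
eef_rot: [3.042, 0.783, 0.006]
wrist_force: [-0.1, -0.0, 7.2]
width: 0.0426
[0.5165 0.0774 0.1087] tz [-0.02  0.07  0.5 ] F [-0.1 -0.   7.2] q6 -0.36
```

```bash
python3 -m inch '0 0 0 .1 255;0 0 0 .2 255;0 0 0 .3 255;0 0 0 .4 255;0 0 0 .4 255'; python3 s.py
```

```text
time: 29.05
tool_pos: [0.5161, 0.0777, 0.1087]
eef_rot: [2.827, 1.371, 0.004]
wrist_force: [-0.7, 3.0, 8.1]
width: 0.0421
[0.5161 0.0777 0.1087] tz [0.43 0.27 0.62] F [-0.7  3.   8.1] q6 -0.76
```

```bash
python3 -m inch '0 0 0 .1 255;0 0 0 .2 255;0 0 0 .3 255;0 0 0 .4 255;0 0 0 .4 255'; python3 s.py
```

```text
time: 29.55
tool_pos: [0.5147, 0.0771, 0.1072]
eef_rot: [2.499, 1.903, -0.0]
wrist_force: [-0.3, 0.4, -5.6]
width: 0.0424
[0.5147 0.0771 0.1072] tz [ 0.01  0.   -0.01] F [-0.3  0.4 -5.6] q6 -1.16
```

The lid is at a gap: its full weight hangs again and the torque is zero. Let it sink.

```bash
python3 -m inch '0 0 -.3 0 255;0 0 -.6 0 255;0 0 -.8 0 255;0 0 -1 0 255;0 0 -1 0 255;0 0 -1 0 255'; python3 s.py
```

```text
time: 30.15
tool_pos: [0.5144, 0.0771, 0.0986]
eef_rot: [-2.5, -1.902, 0.001]
wrist_force: [-9.4, -2.1, 18.7]
width: 0.0426
[0.5144 0.0771 0.0986] tz [-0.03  1.34 -0.01] F [-9.4 -2.1 18.7] q6 -1.15
```

```bash
python3 -m inch '-.1 0 .1 -.05 255;-.1 0 .05 -.15 255;-.1 0 .03 -.25 255;-.1 0 0 -.35 255;-.1 0 -.03 -.45 255;-.1 0 -.06 -.55 255;-.1 0 -.1 -.65 255;-.1 0 -.14 -.75 255;-.1 0 -.14 -.75 255'; python3 s.py
```

```text
time: 31.05
tool_pos: [0.5142, 0.0771, 0.0958]
eef_rot: [3.024, 0.852, 0.001]
wrist_force: [0.7, -0.2, -3.7]
width: 0.0422
[0.5142 0.0771 0.0958] tz [-0.06 -0.04 -0.05] F [ 0.7 -0.2 -3.7] q6 -0.4
```

```bash
python3 -m inch '0 0 -.04 -.1 255;0 0 -.08 -.2 255;0 0 -.12 -.3 255;0 0 -.16 -.4 255;0 0 -.2 -.5 255;0 0 -.24 -.6 255;0 0 -.26 -.65 255;0 0 -.26 -.65 255'; python3 s.py
```

```text
time: 31.85
tool_pos: [0.5147, 0.0774, 0.0934]
eef_rot: [-3.137, 0.152, -0.002]
wrist_force: [3.1, 1.6, -5.9]
width: 0.0425
[0.5147 0.0774 0.0934] tz [ 0.39 -0.58 -0.02] F [ 3.1  1.6 -5.9] q6 0.24
```

```bash
python3 -m inch '0 0 -.05 -.1 255;0 0 -.1 -.2 255;0 0 -.14 -.3 255;0 0 -.18 -.4 255;0 0 -.18 -.4 255'; python3 s.py
```

```text
time: 32.35
tool_pos: [0.5162, 0.0776, 0.0926]
eef_rot: [-3.043, 0.773, -0.007]
wrist_force: [3.0, 1.9, 1.3]
width: 0.0425
[0.5162 0.0776 0.0926] tz [ 0.54 -0.65  0.04] F [3.  1.9 1.3] q6 0.64
```

```bash
python3 -m inch '0 0 -.03 -.05 255;0 0 -.05 -.1 255;0 0 -.05 -.15 255;0 0 -.05 -.15 255'; python3 s.py;  python3 -m inch '0 0 0 -.1 255;0 0 0 -.2 255;0 0 0 -.2 255'; python3 s.py
```

```text
time: 32.75
tool_pos: [0.5181, 0.0789, 0.0929]
eef_rot: [-2.974, 0.995, -0.011]
wrist_force: [6.6, 9.4, 4.1]
width: 0.0424
[0.5181 0.0789 0.0929] tz [ 1.86 -1.08  0.34] F [6.6 9.4 4.1] q6 0.79
time: 33.05
tool_pos: [0.5203, 0.0793, 0.0936]
eef_rot: [-2.856, 1.288, -0.016]
wrist_force: [11.6, 11.1, 3.2]
width: 0.0423
[0.5203 0.0793 0.0936] tz [ 1.92 -1.84  0.25] F [11.6 11.1  3.2] q6 0.99
```

It looks like the end stop (side force rising, pads slipping). Release and check by camera.

```bash
python3 -m inch '0 0 0 0 60;0 0 0 0 40;0 0 0 0 0;0 0 3 0 0;0 0 8 0 0;0 0 14 .7 0;0 0 20 .7 0;0 0 25 .7 0;0 0 25 .7 0;-5 -5 25 .7 0;-5 -5 25 .7 0;-5 -5 25 .7 0'; python3 w.py 9; python3 - <<'E'
from h import *
import json
for n in ('scene','side'): snap(n,n+'9.png')
a=cv2.imread('pics/scene9.png')[160:290,240:400]; b=cv2.imread('pics/side9.png')[230:360,230:390]; w=cv2.imread('pics/w9.png')
c=json.load(open('w9.json')); u,v=np.array(proj('wrist',(.515,.077,.12),c)).astype(int); print(u,v)
cv2.imwrite('pics/c9.png',np.vstack([cv2.resize(np.hstack([a,b]),(640,260),interpolation=cv2.INTER_CUBIC),cv2.resize(w,(453,340))[:, :].copy() if 0 else cv2.copyMakeBorder(cv2.resize(w,(453,340)),0,0,0,187,0)]))
E
```

```text
time: 34.25
tool_pos: [0.4617, 0.0255, 0.3408]
eef_rot: [3.132, -0.236, -0.002]
wrist_force: [0.2, -0.3, 0.1]
width: 0.0857
[0.4617 0.0255 0.3408] [ 3.132e+00 -2.360e-01 -2.000e-03] 34.25
365 142
```

View pics/c9.png

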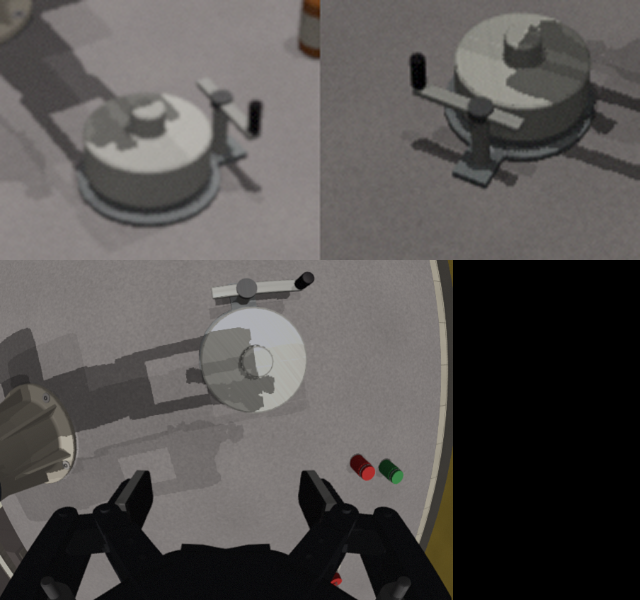

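```bash
python3 -m inch '5.05 5 -6 0 0;5.05 5 -12 0 0;5.05 5 -18 0 0;5.05 5 -22 0 0;5.05 5 -24.7 0 0;5.05 5 -24.7 0 0;5.05 5 -24.7 0 0;5.05 5 -24.7 0 255;5.05 5 -24.7 0 255;5.05 5 -24.7 0 255;5.05 5 -24.7 0 255;5.05 5 -24.7 0 255;5.05 5 -24.7 0 255' 100;python3 s.py; python3 -m inch '0 0 0 -.1 255;0 0 0 -.2 255;0 0 0 -.2 255';python3 s.py; python3 -m inch '0 0 0 -.1 255;0 0 0 -.2 255;0 0 0 -.2 255';python3 s.py
```

```text
time: 35.7
tool_pos: [0.5155, 0.0773, 0.0961]
eef_rot: [-3.132, 0.233, -0.005]
wrist_force: [-2.3, 0.7, 9.5]
width: 0.0412
[0.5155 0.0773 0.0961] tz [0.06 0.43 0.04] F [-2.3  0.7  9.5] q6 0.29
time: 36.0
tool_pos: [0.5162, 0.077, 0.096]
eef_rot: [3.095, -0.541, 0.007]
wrist_force: [0.5, -1.8, 7.7]
width: 0.0413
[0.5162 0.077  0.096 ] tz [-0.32  0.07  1.66] F [ 0.5 -1.8  7.7] q6 0.49
time: 36.3
tool_pos: [0.5189, 0.0787, 0.0966]
eef_rot: [-3.018, 0.852, -0.014]
wrist_force: [6.8, 7.3, 2.5]
width: 0.041
[0.5189 0.0787 0.0966] tz [ 1.29 -1.45  0.32] F [6.8 7.3 2.5] q6 0.7
```

Torque jumped to 1.66 N m at once and the lid did not turn, so it is on the end stop. Now shutting the lever.

```bash
python3 -m inch '0 0 0 0 60;0 0 0 0 60;0 0 0 0 60;0 0 5 0 60;0 0 11 .1 80;4 5 11 .2 80;8.05 10.1 11 .4 80;8.05 10.1 11 .55 80;8.05 10.1 11 .55 80;8.05 10.1 11 .55 80;8.05 10.1 7 .55 80;8.05 10.1 3 .55 80;8.05 10.1 1.4 .55 80;8.05 10.1 1.4 .55 80;8.05 10.1 1.4 .55 255;8.05 10.1 1.4 .55 255;8.05 10.1 1.4 .55 255;8.05 10.1 1.4 .55 255;8.05 10.1 1.4 .55 255;8.05 10.1 1.4 .55 255' 40; python3 s.py
```

```text
time: 38.3
tool_pos: [0.5959, 0.1784, 0.1099]
eef_rot: [-3.141, -0.003, -0.004]
wrist_force: [0.2, -0.9, 5.5]
width: 0.017
[0.5959 0.1784 0.1099] tz [-0.09  0.22 -0.06] F [ 0.2 -0.9  5.5] q6 0.29
```

```bash
python3 -m inch '0 0 .2 0 255;.01 1.28 .2 0 255;-.26 2.85 .2 0 255;-.84 4.34 .2 0 255;-1.7 5.68 .2 0 255;-2.82 6.83 .2 0 255;-4.13 7.73 .2 0 255;-5.61 8.35 .2 0 255;-6.77 8.62 .2 0 255;-7.97 8.71 .2 0 255;-8.1 8.71 .2 0 255;-8.1 8.71 .2 0 255;-8.1 8.71 .2 0 255'; python3 s.py
```

```text
time: 39.6
tool_pos: [0.516, 0.2679, 0.1112]
eef_rot: [-3.137, -0.002, -0.008]
wrist_force: [5.7, 11.4, -7.1]
width: 0.0168
[0.516  0.2679 0.1112] tz [ 1.71 -0.76 -0.11] F [ 5.7 11.4 -7.1] q6 0.47
```

```bash
python3 -m inch '0 0 0 0 80;0 0 0 0 80;0 0 0 0 80;0 0 5 0 80;0 0 12 0 80;0 0 20 0 80;-2 -18 26 0 80;-2 -18 26 0 80;-2 -18 26 0 0;-2 -18 26 0 0;-2 -18 26 0 0;-2 -18 26 0 0'; python3 w.py 10; python3 - <<'E'
from h import *
for n in ('scene','side'): snap(n,n+'10.png')
a=cv2.imread('pics/scene10.png')[160:290,240:400]; b=cv2.imread('pics/side10.png')[230:360,230:390]; w=cv2.imread('pics/w10.png')
cv2.imwrite('pics/c10.png',np.vstack([cv2.resize(np.hstack([a,b]),(640,260),interpolation=cv2.INTER_CUBIC),cv2.copyMakeBorder(cv2.resize(w,(453,340)),0,0,0,187,0)]))
E
```

```text
time: 40.8
tool_pos: [0.4941, 0.084, 0.3713]
eef_rot: [-3.141, 0.001, -0.004]
wrist_force: [-1.1, 0.1, -0.1]
width: 0.0854
[0.4941 0.084  0.3713] [-3.141e+00  1.000e-03 -4.000e-03] 40.8
```

View pics/c10.png

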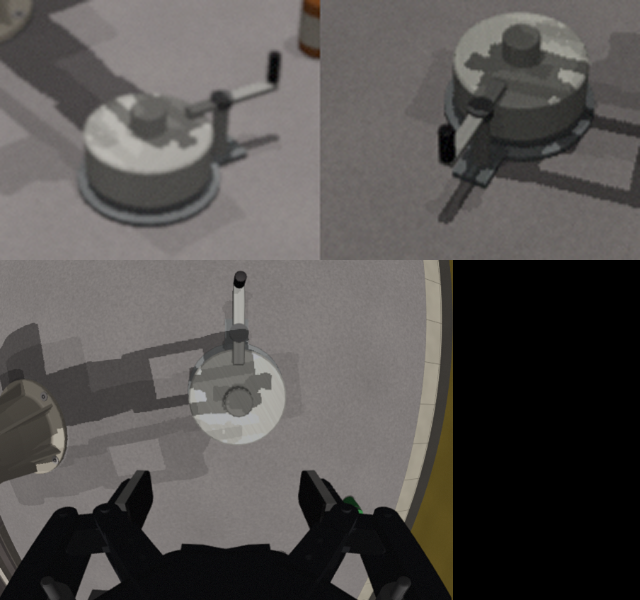

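```bash
python3 - <<'E'
from h import *
import json
c=json.load(open('w10.json')); k=640/453
print('knob',onz('wrist',238*k,(393-260)*k,.12,c),'handle',onz('wrist',239.5*k,(276-260)*k,.1415,c),'hinge',onz('wrist',239*k,(332-260)*k,.1,c))
print(manip.close_job())
E
```

```text
knob [0.51332333 0.09214692 0.12      ] handle [0.51395067 0.26532331 0.1415    ] hinge [0.51532687 0.18571245 0.1       ]
the job is handed in; nothing more can be done
None
```

The job is handed in at about 41 s. I swung the lever open, stood all four white jars in the pot and put the lid on the ledges. Turning it backward about 1.3 rad brought it to the gap, and it sank 10 mm. I then screwed it forward about 1.8 rad to the end stop and swung the lever shut.

**Lid home:**
- The tool went down 6.0 mm from the drop point, as it should.
- When I gripped the knob again and turned it forward, the torque jumped to 1.66 N m and the pads slipped, which fits the end stop.
- In the pictures the lid looks level, and the lever's nose passed over it unhindered.
- In that re-grip the tool sat about 3 mm higher than in the first. I took this as the pads riding on the knob, because the torque and the lever agreed that the lid was home.

**Lever:** it is shut to within about 0.02 rad, worked out from the handle and hinge positions (the final picture gives -0.017).

**Jars:** all four were upright in the last picture before the lid went on.

**Bystanders:** I never touched the bottles, the flask or the red and green look-alikes. I did not measure their positions again at the end.

**One check that disagreed:** my last knob reading by eye came out about 15 mm off in y (0.092 against 0.077). I put this down to a misread pixel in the shrunken picture and did not fit it again before handing in. The gripper had closed on the knob at (0.5155, 0.0773), within 1 mm of the pot's axis at (0.515, 0.077).

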